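# Clamp a hydraulic port block in the parts-counter fixture

## Robot

A 6-joint arm with a two-finger parallel gripper is mounted at the origin on the work surface. World frame = base frame: x ahead of the robot, y to its left, z up, the work surface at z = 0. Lengths are in mm, angles in rad, forces in N, time in s.
With the tool pointing down it reaches from about 375 to 750 mm from the base axis. Payload 9 kg.
Tool frame: the origin (TCP) lies at the very end of the fingers, on their centre line; the grasp point (between the pads) lies 19 mm behind it; z points along the fingers, y is the direction in which the jaws open and shut (so a half turn about z gives the same grasp; the last joint's range is limited). The gripper opens to 85 mm and grips with 20 to 120 N. Pads are 22 mm wide; open, the fingers measure 114 mm over their backs; the gripper's body (76 mm by 85 mm) begins 54 mm behind the grasp point. The pads swing forward as they close: fully open they stand 13 mm farther back than shut.
Start: joints at [-1.376, 0.104, 0.097, 1.564, 0, 1.353], TCP at [240.718, -549.628, 231.331] pointing down, gripper open.
Joint ranges: [-2.99, 2.99], [-0.84, 1.86], [-1.1, 1.16], [-1.84, 2.11], [-1.51, 1.56], [-3.14, 3.14]. Speed limits (rad/s): [2.22, 2.22, 2.57, 3.14, 3.14, 3.14].

## Interface

Orientations are given as a unit quaternion [w, x, y, z].
In Python, from workcell import manip gives the robot as it stands.
- The arm moves only by the tool servo_tool, never from a script. Its argument "commands" is a list of rows, each a list of 3 entries, a list of its own where there are three numbers: the shift along the tool's x, y, z in cm, then the turn, a rotation vector about the tool's x, y, z in rad, then the finger opening in cm, from 0 to 8.54. A call has 1 to 8 rows; each row is the pose to reach, as a shift and turn from the pose commanded when the call began, along the tool's axes at that moment; what a row does not reach only later rows make up. A row lasts 1/8 s, in which the tool goes at most 62.5 mm and 10.7 degrees, less where a joint would pass 70% of its speed; a pose out of reach is approached as far as the arm can. A call with a gripper value outside its range is refused whole. The fingers move at their own pace and stop on an object; "force" is the grip in N (left out, the last holds). Time passes only in rows, so rows that repeat a pose let the fingers close. It gives the time, the measured TCP pose, the force and the opening at its end, in the units of the state.
- manip.get_state(): the state, without advancing time (a new reading comes with each control period).
- manip.grab_frame(name): name is "scene" or "top"; returns (picture, depth): 400x640x3 uint8, red, green, blue; 400x640 float32, mm along the optical axis (not along the pixel's ray), 0 where there is no reading.
- manip.camera_model(name): a dict with "vfov" (degrees; the focal length in pixels is half the picture's height over the tangent of half this angle, whatever the lens; pixels are square), "cx", "cy" (the principal point, pixels), "rvec" (rotation vector, rad) and "tvec" (3), from world to camera coordinates, as OpenCV has them. Camera axes: x right, y down, z forward; pixel columns grow to the right and rows downward; lengths in mm; the calibration is good to about 2 mm. A picture is of the moment at which its call begins. camera_model takes no time and is no camera call.
- manip.hand_in(): hands the job in, once; it reports no verdict.
The state is a dict: "clock": time; "joint_positions": joint angles; "qd": joint speeds; "tau": joint torques, N m; "position": TCP position; "ee_rot": TCP orientation; "force": force on the tool from outside, world axes, zero at the start; "moment": the same for the moment, N m; "grip_width": finger opening in mm.
Only numpy, scipy, OpenCV 4.12 (cv2) and the standard library are available. Lean on these libraries where they do the work, as an engineer would, in place of code of your own. Each camera call takes 0.05 s, during which the arm holds its last target. There are 200 camera calls.

## Task

Push the aluminium port block along its channel until it sits fully home against the end stop, then flip the red clamp handle over past centre so that the clamp snaps shut and locks the block down. Only push with the fingertips or the outside of the fingers: do not pick up the block, and leave the jar, the wrench and the brass adapter where they are.

Things in the scene. Friction and masses are not known exactly. Their poses are not given: they have to be found in the camera images.
- fixture: Fixed holding fixture: blue plate 250 x 110 x 12 mm on the counter. Origin on the counter (z = 0); +x runs along the channel to the end stop and the clamp, z up. Plate x -150 to 100, y -55 to 55 mm, top z = 12. Two steel rails, inner faces at y = -30 and 30, tops z = 24, from x = -125 to -8 mm; the channel is open at its -x end.
- stop_face (a point): Middle of the end stop's face, which the block is pushed against, at x = -8, z = 21 mm in the fixture's frame; the stop is a steel bar across the channel, top at z = 30 mm. Behind it on a riser stands the toggle clamp (x 5 to 90, 60 mm wide, base cheeks up to z = 68 mm). Open, the clamp's arm stands up steeply over the stop.
- block_center (a point): Centre of the loose aluminium port block, 64 mm long (along the channel) x 56 wide x 40 high, about 0.36 kg, lying on the plate between the rails, top at z = 52 mm; its axes nearly as the fixture's. It starts 25 to 60 mm short of the stop. Fully home, its centre is at x = -40 mm in the fixture's frame.
- clamp_handle (a joint): Red handle, rad. 0: open, where it starts and rests (leaning 54.5 deg back from upright, to the fixture's +x). Grows as the handle swings up and over towards -x, bringing the arm down. Dead centre 1.05; beyond it snaps by itself to its stop at 1.126, locked (leaning 10 deg to -x). From about 0.85 the foot presses: up to 6 N at the handle's end; before that about 1 N.
- handle_pivot (a point): Centre of the handle's cross pin (hinge line along the fixture's y), at x = 64.5 mm, z = 43.9 mm in the fixture's frame.
- handle_end (a point): On the axis of the handle, 106 mm from the pivot: centre of the round end of the red grip. The grip is a rod 18 mm in diameter from 54 to 106 mm from the pivot with round ends (outermost point 115 mm from the pivot). Moves with the handle.
- clamp_foot: Black rubber foot on a sprung spindle of the clamp arm, 17 mm in diameter, 11 mm long; origin at the centre of the face that presses on the block. Open it hangs about 110 mm above the counter, over the stop; locked it presses on the middle of the block's top with about 12 N.
- jar_center (a point): Bystander: closed jar of thread paste, 60 mm in diameter, 65 mm high, standing; the point is at half its height.
- adapter_center (a point): Bystander: brass hydraulic adapter with a hexagon, 34 mm across, 46 mm high, standing; the point is at half its height.
- wrench: Bystander: steel spanner 170 mm long lying flat; its length along its own x.

How it is judged:
By the outcome, as a careful person would: the job done as asked, in the order asked, and still so for the second after the job is handed in, with the robot touching nothing.
It also fails if it takes over 48 s, if anything falls off the work surface, if the arm or the gripper's body presses on something with over 40 N, if the wrist force passes 120 N, or if a joint passes its speed limit or range.

## Working session

There is one attempt and no reset: what is moved stays moved. The work goes in short steps, Python scripts to look and compute and a tool call to move; the robot and the scene stay as the last step left them, time stands still between calls to the robot, and variables do not carry over. Pictures are saved under pics/ and viewed, about 8 in all and at most 12, crops included, and the job is handed in when it is done.

Besides the shell and the picture viewer there is one more tool, called after ">>>" as name(argument=value, ...) on one line, values as JSON. servo_tool: Moves the arm, as the interface text tells. Its arguments: {"type":"object","properties":{"commands":{"type":"array","items":{"type":"array"}},"force":{"type":"number"}},"required":["commands"]}

```bash
mkdir -p pics; ls; cat > h.py <<'E'
import numpy as np, cv2
from workcell import manip
from scipy.spatial.transform import Rotation as R
def cam(n):
    c=manip.camera_model(n); f=200/np.tan(np.radians(c['vfov'])/2)
    K=np.array([[f,0,c['cx']],[0,f,c['cy']],[0,0,1]])
    return K,R.from_rotvec(np.ravel(c['rvec'])).as_matrix(),np.ravel(c['tvec']),c
def ray(n,uv,z):
    K,Rm,t,_=cam(n); o=-Rm.T@t
    d=(Rm.T@np.linalg.inv(K)@np.c_[np.atleast_2d(uv),np.ones(len(np.atleast_2d(uv)))].T).T
    return o+d*((z-o[2])/d[:,2])[:,None]
def cloud(n,dep):
    K,Rm,t,_=cam(n); v,u=np.mgrid[:400,:640]
    p=np.stack([(u-K[0,2])/K[0,0]*dep,(v-K[1,2])/K[1,1]*dep,dep],-1)
    w=(p-t)@Rm; w[dep<=0]=np.nan; return w
E
python3 - <<'E'
from h import *
for n in('scene','top'):
    im,d=manip.grab_frame(n); cv2.imwrite(f'pics/{n}0.png',im[...,::-1]); np.save(f'{n}0.npy',d)
    K,Rm,t,c=cam(n); print(n,c,-Rm.T@t,(d>0).mean())
print(manip.get_state())
E
```

```text
pics
scene {'vfov': 47.32238395678407, 'cx': 312.99044115922015, 'cy': 196.2210983556656, 'rvec': array([ 1.69558315,  1.80657671, -0.74981273]), 'tvec': array([   4.16338776, -302.15080349, 1195.91824612])} [1068.27703975   47.16943959  614.89194461] 0.99591015625
top {'vfov': 45.5881437502604, 'cx': 322.2185352240165, 'cy': 192.317929092698, 'rvec': array([ 2.13887075, -2.15006024,  0.12435136]), 'tvec': array([ 40.16435452, 559.57498935, 784.23952923])} [450.68718811  23.36273982 852.11749433] 0.996046875
{'clock': 0.1, 'joint_positions': array([-1.37566953e+00,  1.04621168e-01,  9.65659126e-02,  1.56387360e+00,
       -1.70607354e-05,  1.35309679e+00]), 'qd': array([-0.00139257, -0.0015477 ,  0.00324915,  0.00108909,  0.00169675,
        0.0022925 ]), 'tau': array([ 6.67175482e-03, -5.58210254e+01,  5.04718602e+01,  1.31762715e-02,
       -1.58950133e-04, -1.34009207e-05]), 'position': array([ 240.66851566, -549.31166775,  230.62124369]), 'ee_rot': array([-5.66325690e-04,  9.78772175e-01,  2.04950503e-01, -2.13887566e-06]), 'force': array([ 0.685167  , -0.46307659,  0.59694168]), 'moment': array([-0.01639748, -0.0089114 ,  0.0167351 ]), 'grip_width': 85.51153658400233}
```

View pics/scene0.png

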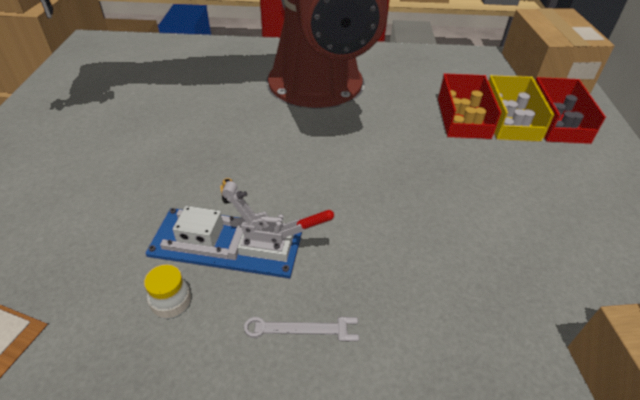

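View pics/top0.png

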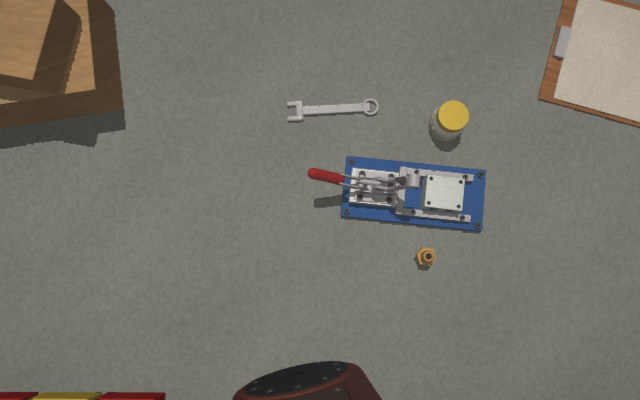

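The scene view shows the fixture at about (225,240), with the block at (197,222) and the red grip at (317,219). The jar is at (168,290), the wrench at (300,328), and the adapter is mostly hidden behind the clamp arm. In the top view the plate spans (342–486, 157–231), the block is at (444,193), the grip end at (313,173), the adapter at (427,257) and the jar at (452,117). The channel points towards world +y.

```bash
cat > m.py <<'E'
from h import *
def measure(im,d,verbose=1):
    hsv=cv2.cvtColor(im,cv2.COLOR_RGB2HSV); W=cloud('top',d)
    m=cv2.inRange(hsv,(100,120,50),(125,255,255)); m[:140]=0;m[250:]=0;m[:,:320]=0;m[:,500:]=0
    c=np.concatenate([x for x in cv2.findContours(m,0,1)[0] if cv2.contourArea(x)>30])
    r=cv2.minAreaRect(c); b=ray('top',cv2.boxPoints(r),12)[:,:2]
    ctr=b.mean(0); e=[b[1]-b[0],b[2]-b[1]]; L=max(e,key=np.linalg.norm); S=min(e,key=np.linalg.norm)
    ex=L/np.linalg.norm(L); ex=ex*np.sign(ex[1]); ey=np.array([-ex[1],ex[0]]); org=ctr+25*ex
    return hsv,W,ex,ey,org,np.linalg.norm(L),np.linalg.norm(S)
E
python3 - <<'E'
from m import *
im=cv2.imread('pics/top0.png')[...,::-1].copy(); d=np.load('top0.npy')
hsv,W,ex,ey,org,L,S=measure(im,d)
print('plate',L,S,'ex',ex,'ang',np.degrees(np.arctan2(ex[1],ex[0])),'org',org)
F=lambda p:np.c_[(p[:,:2]-org)@np.c_[ex,ey],p[:,2]]
P=W.reshape(-1,3);ok=~np.isnan(P[:,0]);f=F(P)
s=ok&(f[:,0]<-20)&(f[:,0]>-140)&(abs(f[:,1])<45)&(f[:,2]>42)&(f[:,2]<60)
blk=(s.reshape(400,640)*255).astype('u1')
c=max(cv2.findContours(blk,0,1)[0],key=cv2.contourArea);r=cv2.minAreaRect(c);b=F(ray('top',cv2.boxPoints(r),52))
print('block top z',np.median(f[s,2]),'ctr',b.mean(0),'\n',b)
pl=ok&(abs(f[:,1])<50)&(f[:,0]>-148)&(f[:,0]<-128);print('plate z',np.median(f[pl,2]))
red=((hsv[...,0]<6)|(hsv[...,0]>174))&(hsv[...,1]>150)&(hsv[...,2]>60)
red[:140]=0;red[230:]=0
q=f[ok&red.ravel()];print('red x',np.percentile(q[:,0],[1,50,99]),'y',np.median(q[:,1]),'z',np.percentile(q[:,2],[1,50,99]))
print('expected end fixture',64.5+106*np.sin(np.radians(54.5)),43.9+106*np.cos(np.radians(54.5)))
# bystanders
for nm,uv,z in(('jar',(452,117),65),('adapter',(427,257),46)): p=ray('top',uv,z);print(nm,p,F(p))
# tallest clamp stuff
s=ok&(f[:,0]>-20)&(f[:,0]<60)&(abs(f[:,1])<40)
for x in range(-20,60,10):
    t=s&(f[:,0]>=x)&(f[:,0]<x+10);print(x,np.nanmax(f[t,2]).round())
print('world end',org+ex*150.8,'stop',org-8*ex)
# scene-camera check of blue
i2=cv2.imread('pics/scene0.png')[...,::-1].copy();h2=cv2.cvtColor(i2,cv2.COLOR_RGB2HSV)
m=cv2.inRange(h2,(100,120,50),(125,255,255));m[:190]=0;m[280:]=0
c=np.concatenate(cv2.findContours(m,0,1)[0]);hl=cv2.convexHull(c);a=cv2.approxPolyDP(hl,5,True)[:,0];print('scene corners in F',F(ray('scene',a.astype(float),12)))
r2=((h2[...,0]<6)|(h2[...,0]>174))&(h2[...,1]>150);r2[:200]=0;r2[250:]=0
W2=cloud('scene',np.load('scene0.npy'));q=F(W2[r2]);q=q[~np.isnan(q[:,0])];print('scene red',np.percentile(q,[1,50,99],axis=0))
E
```

```text
plate 250.23054063368414 108.81494543864963 ex [0.11455859 0.99341649] ang 83.42183399746553 org [564.37792084 -98.96067512]
block top z 52.461084250647254 ctr [-70.23246734   0.44745547  52.        ] 
 [[ -36.33978557   29.41478554   52.        ]
 [ -37.88039402  -28.79040937   52.        ]
 [-104.43149548  -28.44072135   52.        ]
 [-102.27819427   29.60616704   52.        ]]
plate z 12.736092564739145
red x [102.27081934 131.2589001  157.24320144] y 0.33680237035438704 z [ 81.378039   102.16727089 115.36938443]
expected end fixture 150.79624494576984 105.45451330535961
jar [[ 683.62717077 -183.96481223   65.        ]] [[ -70.78348556 -128.20212598   65.        ]]
adapter [[ 448.40798301 -137.69963551   46.        ]] [[-51.76927503 110.76856817  46.        ]]
-20 141.0
-10 144.0
0 142.0
10 133.0
20 133.0
30 83.0
40 86.0
50 83.0
world end [581.65335659  50.84653205] stop [ 563.4614521  -106.90800706]
scene corners in F [[-146.08780183  -53.26880691   12.        ]
 [-135.39067425   51.06691715   12.        ]
 [  99.1403287    35.59787194   12.        ]
 [  99.68278092  -59.55526819   12.        ]]
scene red [[104.98718148  -9.57078026  79.11541953]
 [133.12513919  -5.34522034  98.42606645]
 [157.64876146   2.9003927  113.00107394]]
```

Plate size (250.2 × 108.8), block top height (52.5) and grip end (157, 115) all match the given sizes. Both cameras agree on the handle. I'm closing the fingers and moving above the channel behind the block.

>>> servo_tool(commands=[[[40.7, -16.2, 0], [0, 0, -1.043], 0], [[40.7, -16.2, 0], [0, 0, -1.043], 0], [[40.7, -16.2, 0], [0, 0, -1.043], 0], [[40.7, -16.2, 0], [0, 0, -1.043], 0], [[40.7, -16.2, 0], [0, 0, -1.043], 0], [[40.7, -16.2, 0], [0, 0, -1.043], 0], [[40.7, -16.2, 0], [0, 0, -1.043], 0], [[40.7, -16.2, 0], [0, 0, -1.043], 0]])

```text
clock: 1.1
position: [550.5, -234.3, 230.6]
ee_rot: [-0.001, 0.745, 0.667, 0.0]
force: [0.4, -1.0, -0.2]
grip_width: 0.3
```

>>> servo_tool(commands=[[[0, 0, 5], [0, 0, 0], 0], [[0, 0, 10], [0, 0, 0], 0], [[0, 0, 15], [0, 0, 0], 0], [[0, 0, 15], [0, 0, 0], 0], [[0, 0, 15], [0, 0, 0], 0]])

```text
clock: 1.72
position: [549.0, -238.9, 83.4]
ee_rot: [0.001, 0.747, 0.665, 0.0]
force: [1.2, 0.6, -0.0]
grip_width: 0.1
```

```bash
cat > s.py <<'E'
from m import *
ex=np.array([.11456,.99342]);ey=np.array([-ex[1],ex[0]]);org=np.array([564.38,-98.96])
def F(p): p=np.asarray(p).reshape(-1,3);return np.c_[(p[:,:2]-org)@np.c_[ex,ey],p[:,2]]
def st():
    s=manip.get_state();q=s['ee_rot'];r=R.from_quat([q[1],q[2],q[3],q[0]]).as_matrix()
    print(round(s['clock'],2),'F',F(s['position']).round(1),'toolx ang',np.degrees(np.arctan2(r[1,0],r[0,0])).round(2),'z',r[:,2].round(3),'force F',(F(np.r_[s['force'][:2]+org,s['force'][2]])).round(1),s['grip_width'])
E
python3 -c "
from s import *
st()"
```

```text
1.73 F [[-140.8   -0.8   83.4]] toolx ang 83.38 z [ 0.001 -0.001 -1.   ] force F [[ 0.7 -1.1 -0. ]] 0.05971529785685087
```

>>> servo_tool(commands=[[[0, 0, 3], [0, 0, 0], 0], [[0, 0, 5.5], [0, 0, 0], 0], [[0, 0, 5.5], [0, 0, 0], 0], [[1.5, 0, 5.5], [0, 0, 0], 0], [[2.5, 0, 5.5], [0, 0, 0], 0], [[3.0, 0, 5.5], [0, 0, 0], 0], [[3.5, 0, 5.5], [0, 0, 0], 0], [[4.0, 0, 5.5], [0, 0, 0], 0]])

```text
clock: 2.72
position: [553.4, -198.4, 26.7]
ee_rot: [0.001, 0.747, 0.665, -0.0]
force: [-0.5, -3.5, 1.6]
grip_width: -0.0
```

>>> servo_tool(commands=[[[0.4, 0, 0], [0, 0, 0], 0], [[0.7, 0, 0], [0, 0, 0], 0], [[0.9, 0, 0], [0, 0, 0], 0], [[1.1, 0, 0], [0, 0, 0], 0], [[1.3, 0, 0], [0, 0, 0], 0], [[1.3, 0, 0], [0, 0, 0], 0]])

```text
clock: 3.48
position: [554.6, -185.0, 26.2]
ee_rot: [-0.0, 0.747, 0.665, 0.0]
force: [0.7, -1.5, 0.4]
grip_width: 0.1
```

```bash
cat > b.py <<'E'
from s import *
import sys
im,d=manip.grab_frame('top');cv2.imwrite(f'pics/{sys.argv[1]}.png',cv2.resize(im[120:280,280:520,::-1],None,fx=3,fy=3));
i2,d2=manip.grab_frame('scene');cv2.imwrite(f'pics/{sys.argv[1]}s.png',cv2.resize(i2[140:300,120:360,::-1],None,fx=3,fy=3))
f=F(cloud('top',d).reshape(-1,3));s=(f[:,0]<-5)&(f[:,0]>-115)&(abs(f[:,1])<45)&(f[:,2]>46)&(f[:,2]<58)
blk=(s.reshape(400,640)*255).astype('u1');c=max(cv2.findContours(blk,0,1)[0],key=cv2.contourArea)
b=F(ray('top',cv2.boxPoints(cv2.minAreaRect(c)),52));print('block',b.mean(0).round(1),b[:,:2].round(1).tolist())
st()
E
python3 b.py p1
```

```text
block [-44.4   1.5  52. ] [[-10.9, 30.2], [-11.6, -26.7], [-78.2, -27.1], [-77.0, 29.7]]
3.58 F [[-86.6  -0.1  26.1]] toolx ang 83.42 z [-0.     0.001 -1.   ] force F [[-1.  -0.3  0.2]] 0.008088312925249697
```

>>> servo_tool(commands=[[[0.15, 0, 0], [0, 0, 0], 0], [[0.3, 0, 0], [0, 0, 0], 0], [[0.4, 0, 0], [0, 0, 0], 0], [[0.4, 0, 0], [0, 0, 0], 0]])

```text
clock: 4.08
position: [555.0, -181.3, 26.1]
ee_rot: [-0.0, 0.747, 0.665, -0.0]
force: [0.1, -2.3, -1.7]
grip_width: 0.1
```

>>> servo_tool(commands=[[[0.1, 0, 0], [0, 0, 0], 0], [[0.15, 0, 0], [0, 0, 0], 0], [[0.15, 0, 0], [0, 0, 0], 0]])

```text
clock: 4.45
position: [555.1, -181.2, 26.5]
ee_rot: [0.001, 0.747, 0.665, -0.001]
force: [-2.9, -9.0, -0.8]
grip_width: 0.0
```

```bash
python3 b.py p2
```

```text
block [-41.    1.6  52. ] [[-7.1, 30.1], [-8.4, -27.2], [-75.2, -26.9], [-73.4, 30.3]]
4.55 F [[-82.8  -0.2  26.5]] toolx ang 83.36 z [-0.    -0.003 -1.   ] force F [[-8.4  1.7 -0.7]] 0.09515929864631567
```

>>> servo_tool(commands=[[[0.1, 0, 0], [0, 0, 0], 0], [[0.2, 0, 0], [0, 0, 0], 0], [[0.3, 0, 0], [0, 0, 0], 0], [[0.3, 0, 0], [0, 0, 0], 0]])

```text
clock: 5.05
position: [555.2, -181.1, 27.2]
ee_rot: [0.003, 0.747, 0.664, -0.003]
force: [-7.3, -20.4, 2.2]
grip_width: 0.4
```

```bash
python3 b.py p3
```

```text
block [-40.    1.4  52. ] [[-6.9, 29.9], [-8.2, -27.4], [-73.4, -27.1], [-71.5, 30.1]]
5.15 F [[-82.6  -0.3  27.2]] toolx ang 83.25 z [-0.001 -0.008 -1.   ] force F [[-20.9   4.1   1.6]] -0.18981442011386832
```

View pics/p3s.png

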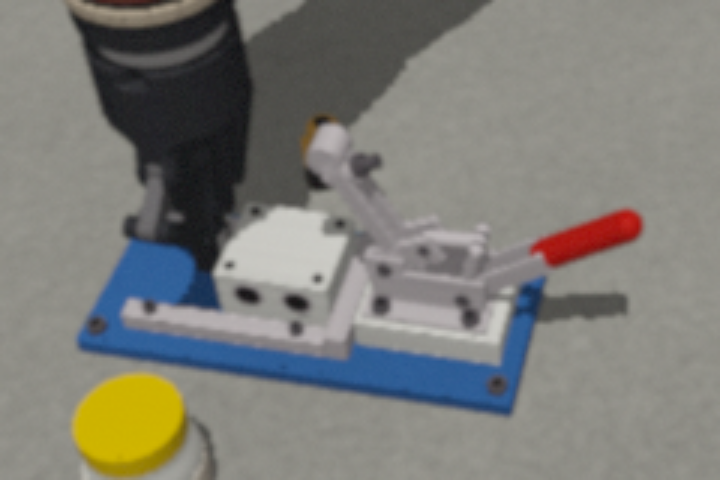

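The top view puts the block centre at x ≈ -40, and it doesn't move under 20 N, so it is home. The close-up agrees: the block is against the stop at (345,270), the arm is standing with its foot near (318,175), and the grip end is at (628,224). Next I back off, lift over the clamp and come down beyond the handle.

>>> servo_tool(commands=[[[-1.5, 0, 0], [0, 0, 0], 0], [[-3, 0, 0], [0, 0, 0], 0], [[-3, 0, -5], [0, 0, 0], 0], [[-3, 0, -10], [0, 0, 0], 0], [[-3, 0, -15], [0, 0, 0], 0], [[-3, 0, -20.5], [0, 0, 0], 0], [[-3, 0, -20.5], [0, 0, 0], 0], [[-3, 0, -20.5], [0, 0, 0], 0]])

```text
clock: 6.15
position: [552.1, -206.8, 230.7]
ee_rot: [-0.0, 0.747, 0.665, 0.0]
force: [-0.4, -0.2, -0.9]
grip_width: -0.0
```

>>> servo_tool(commands=[[[5, 0, 0], [0, 0, 0], 0], [[10, 0, 0], [0, 0, 0], 0], [[15, 0, 0], [0, 0, 0], 0], [[20, 0, 0], [0, 0, 0], 0], [[25, 0, 0], [0, 0, 0], 0], [[30, 0, 0], [0, 0, 0], 0], [[30, 0, 0], [0, 0, 0], 0], [[30, 0, 0], [0, 0, 0], 0]])

```text
clock: 7.15
position: [585.9, 91.2, 229.7]
ee_rot: [-0.001, 0.746, 0.665, -0.001]
force: [0.5, -0.1, 0.0]
grip_width: 0.0
```

```bash
python3 b.py p4
```

```text
block [-40.1   1.6  52. ] [[-7.9, 30.9], [-7.6, -26.2], [-72.5, -27.7], [-72.2, 29.3]]
7.25 F [[ 1.906e+02 -1.000e-01  2.304e+02]] toolx ang 83.34 z [-0.001 -0.    -1.   ] force F [[-0.2 -0.3  0.2]] 0.07121257522897535
```

>>> servo_tool(commands=[[[0, 0, 5], [0, 0, 0], 0], [[0, 0, 10], [0, 0, 0], 0], [[0, 0, 14.5], [0, 0, 0], 0], [[0, 0, 14.5], [0, 0, 0], 0], [[-1, 0, 14.5], [0, 0, 0], 0], [[-1.7, 0, 14.5], [0, 0, 0], 0], [[-2.1, 0, 14.4], [0, 0, 0], 0], [[-2.1, 0, 14.4], [0, 0, 0], 0]])

```text
clock: 8.25
position: [584.8, 70.1, 88.4]
ee_rot: [0.001, 0.747, 0.665, 0.001]
force: [0.8, 1.2, 0.8]
grip_width: 0.1
```

```bash
python3 b.py p5
```

```text
block [-40.1   1.7  52. ] [[-7.7, 31.0], [-7.8, -26.5], [-72.9, -27.5], [-72.2, 29.9]]
8.35 F [[170.5  -0.5  87.7]] toolx ang 83.4 z [ 0.001 -0.    -1.   ] force F [[ 0.3  0.1 -0.7]] -0.14232636234820753
```

View pics/p5s.png

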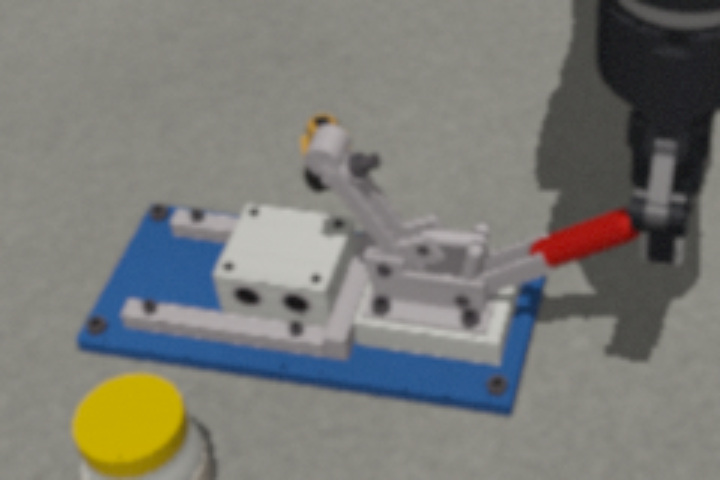

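The fingers are just touching the round grip end at (637,225), and the block is still against the stop. Now I follow the arc.

>>> servo_tool(commands=[[[-0.7, 0, -0.7], [0, 0, 0], 0], [[-1.3, 0, -1.3], [0, 0, 0], 0], [[-2.0, 0, -1.9], [0, 0, 0], 0], [[-2.7, 0, -2.5], [0, 0, 0], 0], [[-3.5, 0, -3.0], [0, 0, 0], 0], [[-4.3, 0, -3.4], [0, 0, 0], 0], [[-5.2, 0, -3.8], [0, 0, 0], 0], [[-5.2, 0, -3.8], [0, 0, 0], 0]])

```text
clock: 9.35
position: [578.3, 18.0, 125.6]
ee_rot: [0.0, 0.747, 0.665, 0.0]
force: [0.1, -0.4, -0.4]
grip_width: -0.1
```

```bash
python3 b.py p6
```

```text
block [-40.1   1.6  52. ] [[-7.5, 30.8], [-7.8, -26.7], [-73.1, -27.5], [-72.2, 30.0]]
9.45 F [[ 1.185e+02 -1.000e-01  1.251e+02]] toolx ang 83.39 z [-0.  0. -1.] force F [[-0.2 -0.5  0.4]] 0.19342536895089907
```

View pics/p6s.png

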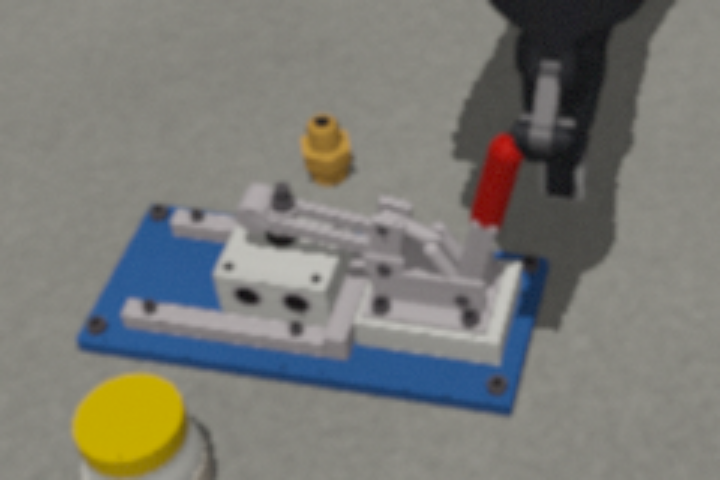

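The handle (grip end at 507,148) is nearly upright and the foot is just above the block. I keep pushing, slowly, over dead centre.

>>> servo_tool(commands=[[[-0.7, 0, -0.3], [0, 0, 0], 0], [[-1.4, 0, -0.5], [0, 0, 0], 0], [[-2.1, 0, -0.6], [0, 0, 0], 0], [[-2.8, 0, -0.7], [0, 0, 0], 0], [[-3.5, 0, -0.7], [0, 0, 0], 0], [[-4.2, 0, -0.7], [0, 0, 0], 0], [[-4.8, 0, -0.6], [0, 0, 0], 0], [[-5.2, 0, -0.6], [0, 0, 0], 0]])

```text
clock: 10.45
position: [572.2, -31.7, 130.9]
ee_rot: [-0.001, 0.746, 0.665, 0.001]
force: [3.5, 18.5, 0.1]
grip_width: -0.1
```

```bash
python3 b.py p7
```

```text
Traceback (most recent call last):
  File "b.py", line 6, in <module>
    blk=(s.reshape(400,640)*255).astype('u1');c=max(cv2.findContours(blk,0,1)[0],key=cv2.contourArea)
                                                ~~~^^^^^^^^^^^^^^^^^^^^^^^^^^^^^^^^^^^^^^^^^^^^^^^^^^
ValueError: max() iterable argument is empty
```

View pics/p7s.png

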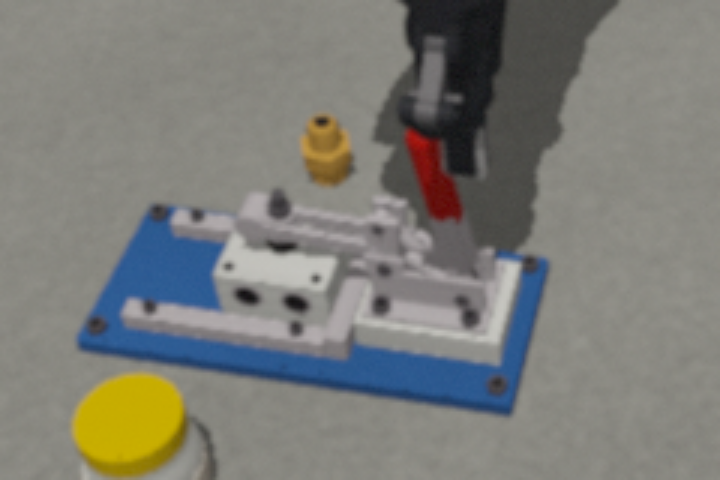

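The handle now leans past upright (grip end at 420,137), the foot is on the block, and the 18 N force rise means it is at its stop. I retreat and check it again.

>>> servo_tool(commands=[[[1, 0, 0], [0, 0, 0], 0], [[4, 0, 0], [0, 0, 0], 0], [[8, 0, 0], [0, 0, 0], 0], [[12, 0, -3], [0, 0, 0], 0], [[16, 0, -8], [0, 0, 0], 0], [[20, 0, -10], [0, 0, 0], 0], [[20, 0, -10], [0, 0, 0], 0], [[20, 0, -10], [0, 0, 0], 0]])

```text
clock: 11.55
position: [594.9, 165.6, 230.5]
ee_rot: [0.0, 0.746, 0.665, -0.001]
force: [-0.3, -0.3, 0.8]
grip_width: -0.3
```

```bash
python3 - <<'E'
from s import *
st()
for n in('top','scene'):
    im,d=manip.grab_frame(n);h=cv2.cvtColor(im,cv2.COLOR_RGB2HSV);f=F(cloud(n,d)).reshape(400,640,3)
    red=((h[...,0]<6)|(h[...,0]>174))&(h[...,1]>150)&(h[...,2]>50)&(abs(f[...,0]-60)<110)&(abs(f[...,1])<40)
    q=f[red];print(n,'red lo/med/hi',np.percentile(q,[2,50,98],axis=0).round(1).tolist())
    i=q[:,2]; lo=q[i<np.percentile(i,20)].mean(0);hi=q[i>np.percentile(i,80)].mean(0);print('lean',np.degrees(np.arctan2(*(hi-lo)[[0,2]])).round(1))
    s=(f[...,0]<-20)&(f[...,0]>-110)&(abs(f[...,1])<45)&(f[...,2]>47)&(f[...,2]<57)
    print('blk x,y range',np.percentile(f[s],[1,99],axis=0)[:,:2].round(1).tolist())
    if n=='top':
        for nm,uv,z in(('jar',(452,117),65),('adapter',(427,257),46)):
            print(nm,'depth then/now',np.load('top0.npy')[uv[1],uv[0]],d[uv[1],uv[0]])
    cv2.imwrite(f'pics/f_{n}.png',im[...,::-1])
a=cv2.imread('pics/f_scene.png')[140:300,120:360];b=cv2.imread('pics/f_top.png')[80:280,280:520]
cv2.imwrite('pics/f.png',np.vstack([cv2.resize(a,(480,320)),cv2.resize(b,(480,280))]))
E
```

```text
11.55 F [[ 2.663e+02 -1.000e-01  2.305e+02]] toolx ang 83.43 z [-0.001 -0.001 -1.   ] force F [[-0.3  0.2  0.8]] -0.2724686514386948
top red lo/med/hi [[39.9, -7.0, 152.1], [46.9, -0.0, 156.0], [53.1, 6.2, 159.2]]
lean -29.6
blk x,y range [[-71.8, -26.7], [-20.6, 28.7]]
jar depth then/now 807.56134 807.8225
adapter depth then/now 796.852 791.4491
scene red lo/med/hi [[41.9, -9.3, 100.5], [52.4, -6.2, 131.9], [61.9, 2.1, 155.3]]
lean -12.4
blk x,y range [[-71.7, -27.4], [-20.8, 16.6]]
```

View pics/f.png

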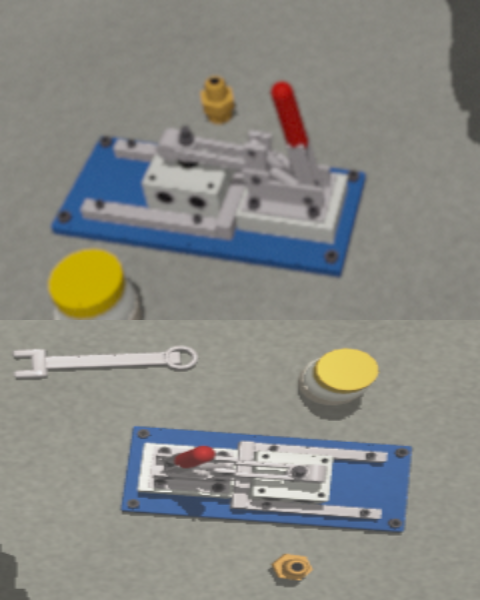

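The view shows the clamp shut with its foot on the block, and the handle leaning to -x with the gripper clear. The grip end is at x ≈ 46.5 and the locked pose predicts 46.1. The jar, wrench and adapter look unmoved.

```bash
python3 -c "
from workcell import manip
print(manip.hand_in())"
```

```text
the job is handed in; nothing more can be done
None
```

The block is fully home and the clamp is locked; I handed the job in at about 11.7 s of the 48 s allowed. I pushed the block with closed fingertips, then swung the red handle along its arc with the outside of the fingers, over dead centre to its stop.

**Block:** Its centre measured x ≈ -40 mm once home, and it did not move under about 20 N. After clamping, its back face was at x ≈ -72 mm, as it should be.

**Clamp:** With the gripper clear, the grip end was at x ≈ 46.5 mm (46.1 expected when locked). The scene camera gave a lean of about 12° to -x (10° expected). The top camera gave 30°, but it only sees the tip of the grip from above, so I set that aside. The foot is on the block.

**Bystanders:** The jar, wrench and adapter look unmoved in the last picture. The depth at the jar matched the start picture. At the adapter it differed by 5 mm, probably because that pixel lies on the edge of its bore; I did not check further.

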